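# Set the coffee grinder's click dial

## Robot

A 7-joint arm with a two-finger parallel gripper is mounted at the origin on a cart in front of the work surface, level with it; the furniture and walls round the work are solid. World frame = base frame: x ahead of the robot, y to its left, z up, the work surface at z = 0. Lengths are in m, angles in rad, forces in N, time in s.
With the tool pointing down it reaches from about 0.4 to 0.85 m from the base axis. Payload 4.4 kg.
Tool frame: the origin (TCP) lies between the finger pads; the fingertips stand 19 mm ahead of it and the grasp point (between the pads) is the TCP; z points along the fingers, y is the direction in which the jaws open and shut (so a half turn about z gives the same grasp; the last joint's range is limited). The gripper opens to 94 mm and grips with 3 to 60 N. Pads are 16 mm wide; open, the fingers measure 119 mm over their backs; the gripper's body (75 mm by 177 mm) begins 78 mm behind the grasp point.
Start: joints at [-1.363, 0.628, 0.038, 1.517, -0.027, 0.996, -0.02], TCP at [0.176, 0.626, 0.224] pointing down, gripper open.
Joint ranges: [-3.06, 3.06], [-0.37, 2.12], [-1.25, 1.32], [0.18, 2.47], [-1.1, 4.24], [0.23, 1.98], [-2.94, 2.94]. Speed limits (rad/s): [2.57, 2.57, 3.14, 3.14, 3.14, 3.14, 3.14].

## Interface

Orientations are given as a rotation vector (axis times angle).
In Python, from cell import arm gives the robot as it stands. The module is installed in compiled form; this text tells all that it offers.
- The arm moves only by the tool apply_moves, never from a script. Its argument "increments" is one flat list of numbers, 5 for each row, row after row: the opening, from 0 (shut) to 1 (fully open), then the shift along the world's x, y, z in m, then the turn about the world's z in rad. In form: [gripper, dx, dy, dz, twist, gripper, dx, dy, dz, twist, ...]. A call has 1 to 5 rows; each row is the pose to reach, as a shift and turn from the pose measured when the call began; what a row does not reach only later rows make up. A row lasts 1/10 s, in which the tool goes at most 50 mm and 8.59 degrees, less where a joint would pass 70% of its speed; a pose out of reach is approached as far as the arm can. A call with a gripper value outside its range is refused whole. The fingers move at their own pace and stop on an object; the grip force is fixed at half the most. Time passes only in rows, so rows that repeat a pose let the fingers close. It gives the time, the measured TCP pose, the force and the opening at its end, in the units of the state.
- arm.get_obs(): the state, without advancing time (a new reading comes with each control period).
- arm.snapshot(name): name is "side" or "top"; returns the picture (400x640x3 uint8, red, green, blue); there is no depth.
- arm.camera_params(name): a dict with "K" (3x3 intrinsics, pixels), "rvec" (rotation vector, rad) and "tvec" (3), from world to camera coordinates, as OpenCV has them. Camera axes: x right, y down, z forward; pixel columns grow to the right and rows downward; lengths in m; the calibration is good to about 2 mm. A picture is of the moment at which its call begins. camera_params takes no time and is no camera call.
- arm.hand_in(): hands the job in, once; it reports no verdict.
Trained networks look in the newest picture that a camera, given by its name, has taken for a name from the list of things; names that differ only in an ending like _2 or _b are one class to them, and where a whole thing is asked for, a point or a joint stands for the part that bears it (a point fixed in the world has none). Each returns a list of dicts, best first, with "p" (0 to 1); they miss things now and then, are a little off and sometimes report something else, mostly with a low value. They report only what shows in the picture. A call takes as long as a camera call.
- arm.search_frame(camera, name): "point" ([x, y, z] in m, in the coordinates of the camera as it stood for that picture, good to about 4 mm: the middle of the surface that is visible of it).
- arm.mark_of(camera, name): "point" ([x, y, z] in m, in the coordinates of the camera as it stood for that picture, good to about 4 mm: a listed point, or the origin of a listed thing).
The state is a dict: "time_s": time; "joints": joint angles; "dq": joint speeds; "tau": joint torques, N m; "tcp_pos": TCP position; "orientation": TCP orientation; "wrist_force": force on the tool from outside, world axes, zero at the start; "moment": the same for the moment, N m; "gripper_width": opening from 0.0 (shut) to 1.0 (fully open).
Only numpy, scipy, OpenCV 4.12 (cv2) and the standard library are available. Lean on these libraries where they do the work, as an engineer would, in place of code of your own. Each camera call takes 0.05 s, during which the arm holds its last target. There are 200 camera calls.

## Task

Set the grind on the coffee grinder: turn the black dial on its top clockwise until it comes up against its end stop, gently and without forcing it, then turn it back anticlockwise exactly five clicks and let go. Leave the mug, the spice jar and the garlic where they stand.

Things in the scene. Friction and masses are not known exactly. Their poses are not given: they have to be found in the camera images.
- grinder: coffee grinder, a dark steel box fixed on the worktop, 215 mm high; origin on the worktop under the dial's axis, z up, -x towards its drawer front. The box reaches 62 mm in front of the dial's axis, 88 mm behind it and 58 mm to either side. Its flat top is at z = 215 mm (a flat hatch behind the dial reaches 221 mm)
- dial_center (a point): middle of the dial's grip on its upright axis, 244 mm above the worktop; this point does not turn with the dial. The dial is a round black fluted knob with a plain metal top, no marks, 44 mm in diameter, from 223 to 259 mm above the worktop. Clockwise (seen from above) closes the burrs down to a hard end stop, anticlockwise opens them. It starts two to four clicks open
- dial_top (a point): centre of the dial's top, 259 mm up; does not turn either. 24 clicks make a turn (0.262 rad each), ten are free. To pass a click the torque rises to about 0.2 N m and sinks again to nothing at the crest, then the spindle drops by itself into its next rest. The dial is loose on the spindle (free play about 0.26 rad in all), so its angle does not tell the setting: count the clicks
- burr_mark (a point): point on the hidden burr carrier inside the grinder, on the dial's axis: 155.0 mm above the grinder's origin in the closed rest (zero clicks; about 0.1 mm lower when pushed against the stop), 0.5 mm higher for each click open, too little to tell safely from position readings
- stop_pin: hidden fixed pin in the grinder, the end stop, 30 mm from the dial's axis and 185 mm up. The stop lies just past the closed rest (0.05 rad); against it the torque keeps growing with no click: 0.3 N m or more is plain contact. Above 0.2 N m each further 0.1 N m loads the pin with 3.3 N; more than 20 N bends it
- mug: mug with a handle, 92 x 127 x 93 mm, origin under its centre; a bystander, right of the grinder
- spice_jar: glass spice jar, 46 mm wide and 106 mm tall, origin under its centre; a bystander, left of the grinder
- garlic: head of garlic, about 52 mm wide, origin at its underside; a bystander near the grinder's front right corner

How it is judged:
By the outcome, as a careful person would: the job done as asked, in the order asked, and still so for the second after the job is handed in, with the robot touching nothing.
It also fails if it takes over 72 s, if anything falls off the work surface, if the arm or the gripper's body presses on something with over 40 N, if the wrist force passes 120 N, or if a joint passes its speed limit or range.

## Working session

There is one attempt and no reset: what is moved stays moved. The work goes in short steps, Python scripts to look and compute and a tool call to move; the robot and the scene stay as the last step left them, time stands still between calls to the robot, and variables do not carry over. Pictures are saved under pics/ and viewed, on a budget of 10 in all, crops included, one or two more only if the job needs it, and the job is handed in when it is done.

Besides the shell and the picture viewer there is one more tool, called after "Call:" as name(argument=value, ...), one argument or row to a line, values as JSON. apply_moves: Moves the arm, as the interface text tells. Its arguments: {"type":"object","properties":{"increments":{"type":"array"}},"required":["increments"]}

```bash
mkdir -p pics; cat > h.py <<'E'
import numpy as np, cv2
from cell import arm
def w(cam,p):
    c=arm.camera_params(cam);R=cv2.Rodrigues(np.array(c["rvec"],float))[0]
    return R.T@(np.array(p)-np.array(c["tvec"]).ravel())
def px(cam,P):
    c=arm.camera_params(cam)
    return cv2.projectPoints(np.array([P],float),np.array(c["rvec"],float),np.array(c["tvec"],float),np.array(c["K"],float),None)[0].ravel()
def snap(cam,f=None):
    im=arm.snapshot(cam)
    if f: cv2.imwrite(f,im[:,:,::-1])
    return im
def st():
    o=arm.get_obs()
    for k in o: print(k,np.round(o[k],4))
E
python3 - <<'E'
from h import *
st()
a=snap("side");b=snap("top");cv2.imwrite("pics/a.png",np.vstack([a,b])[:,:,::-1][::1])
im=np.vstack([a,b])[:,:,::-1]; cv2.imwrite("pics/a.png",cv2.resize(im,(480,600)))
cv2.imwrite("pics/side.png",a[:,:,::-1]);cv2.imwrite("pics/top.png",b[:,:,::-1])
for c in("side","top"):
    for n in("dial_top","dial_center","grinder","mug","spice_jar","garlic"):
        for r in arm.mark_of(c,n)[:2]: print(c,n,round(r["p"],2),np.round(w(c,r["point"]),4))
    R=cv2.Rodrigues(np.array(arm.camera_params(c)["rvec"],float))[0];print(c,"cam at",-R.T@np.array(arm.camera_params(c)["tvec"]).ravel())
E
```

```text
time_s 0.0
joints [-1.3629  0.6293  0.0384  1.5183 -0.027   0.9963 -0.02  ]
dq [-0.0004  0.0001 -0.0002  0.0002 -0.0005 -0.0005 -0.0006]
tau [-1.00000e-04 -5.49712e+01  1.14250e+00 -1.86634e+01 -5.25000e-02
  2.35000e-02  2.00000e-04]
tcp_pos [0.1755 0.6252 0.2236]
orientation [-4.286e-01 -3.112e+00  2.900e-03]
wrist_force [ 0.3076  0.0142 -0.3414]
moment [-0.008  -0.0498  0.0579]
gripper_width 1.0029
side dial_top 0.8 [ 0.4396 -0.0411  0.262 ]
side dial_center 0.68 [ 0.442  -0.042   0.2397]
side grinder 0.57 [ 0.4386 -0.0386 -0.0011]
side mug 0.81 [ 0.4816 -0.2138 -0.0017]
side spice_jar 0.79 [ 0.4448  0.1023 -0.0038]
side garlic 0.57 [ 0.4227 -0.1418 -0.0015]
side cam at [-0.41516505 -0.22248131  1.04582798]
top dial_top 0.8 [ 0.4458 -0.0445  0.2607]
top dial_center 0.95 [ 0.444  -0.0358  0.249 ]
top grinder 0.58 [ 0.4457 -0.0388  0.0029]
top mug 0.71 [ 4.806e-01 -2.171e-01 -4.000e-04]
top mug 0.51 [ 0.4431 -0.0365  0.2457]
top spice_jar 0.74 [0.444  0.0993 0.    ]
top garlic 0.84 [ 4.310e-01 -1.419e-01 -2.000e-04]
top cam at [ 0.27238497 -0.08885798  1.26798284]
```

View pics/a.png

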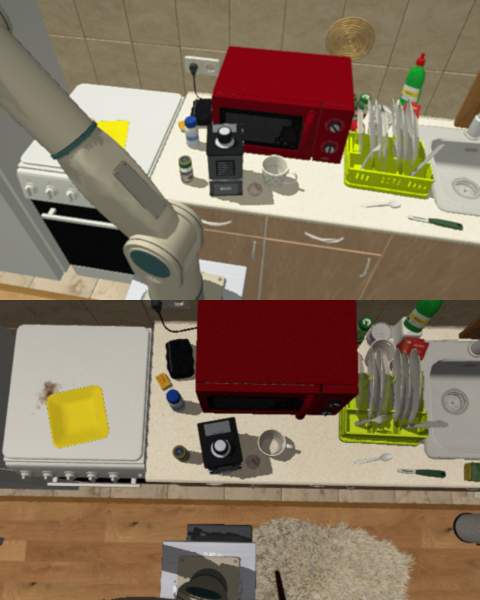

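```bash
python3 - <<'E'
from h import *
P=[.442,-.04,.259];out=[]
for c in("side","top"):
    u,v=px(c,P).astype(int);print(c,px(c,P),"origin of crop",u-50,v-50)
    im=cv2.imread(f"pics/{c}.png")[v-50:v+50,u-50:u+50];out.append(cv2.resize(im,(400,400),interpolation=cv2.INTER_CUBIC))
cv2.imwrite("pics/b.png",np.hstack(out))
E
```

```text
side [298.88848344 173.17304641] origin of crop 248 123
top [293.44560838 193.66142167] origin of crop 243 143
```

View pics/b.png

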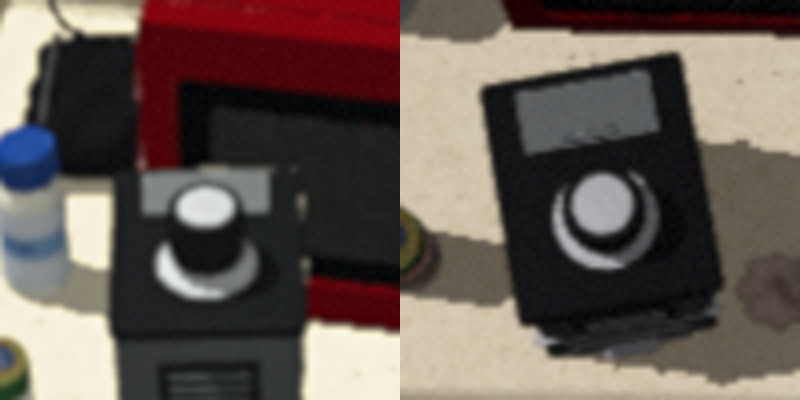

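```bash
cat >> h.py <<'E'
def ray(cam,u,v,z):
    c=arm.camera_params(cam);R=cv2.Rodrigues(np.array(c["rvec"],float))[0];C=-R.T@np.array(c["tvec"]).ravel()
    d=R.T@np.linalg.inv(np.array(c["K"]))@np.array([u,v,1.]);return C+d*(z-C[2])/d[2]
E
python3 - <<'E'
from h import *
from scipy.spatial.transform import Rotation as Ro
print(ray("side",299.3,174.7,.259),ray("top",294,193,.259))
for z in(0,.02):print("mw bottom",ray("top",280,150,z),ray("top",400,150,z),ray("side",400,205,z))
for z in(.2,.25,.3):print("mw top",z,ray("side",287,143,z),ray("top",265,137,z))
print("yaw pts",ray("top",243+22,143+22.5,.215),ray("top",243+31,143+81,.215))
print(Ro.from_rotvec(arm.get_obs()["orientation"]).as_matrix().round(3))
E
```

```text
[ 0.43706561 -0.04190943  0.259     ] [ 0.44344641 -0.04113887  0.259     ]
mw bottom [0.60454701 0.01204971 0.        ] [ 0.61104451 -0.31271452  0.        ] [ 0.64029744 -0.28976734  0.        ]
mw bottom [0.59930779 0.01045808 0.02      ] [ 0.60570281 -0.30918361  0.02      ] [ 0.6201132  -0.28848059  0.02      ]
mw top 0.2 [0.61666583 0.02671921 0.2       ] [0.58204364 0.03136496 0.2       ]
mw top 0.25 [0.55567052 0.01198805 0.25      ] [0.56754627 0.02573645 0.25      ]
mw top 0.3 [ 0.4946752  -0.00274311  0.3       ] [0.55304891 0.02010795 0.3       ]
yaw pts [0.51194534 0.02734939 0.215     ] [0.38111243 0.00298094 0.215     ]
[[-0.963  0.27  -0.   ]
 [ 0.27   0.963  0.   ]
 [ 0.     0.    -1.   ]]
```

Call:
apply_moves(
  increments=[1, 0.03, -0.03, 0.03, 0, 1, 0.06, -0.07, 0.06, 0, 1, 0.09, -0.1, 0.08, 0, 1, 0.12, -0.14, 0.09, 0, 1, 0.15, -0.17, 0.1, 0],
)

```text
time_s: 1.2
tcp_pos: [0.3255, 0.4553, 0.3253]
orientation: [0.428, 3.112, 0.002]
wrist_force: [0.8, 0.3, 0.1]
gripper_width: 1.002
```

Call:
apply_moves(
  increments=[1, 0.03, -0.04, 0, 0, 1, 0.05, -0.08, 0, 0, 1, 0.07, -0.12, 0, 0, 1, 0.09, -0.16, 0, 0, 1, 0.1, -0.2, 0, 0],
)

```text
time_s: 1.7
tcp_pos: [0.427, 0.2532, 0.3256]
orientation: [0.43, 3.11, 0.002]
wrist_force: [-0.2, 0.4, 0.4]
gripper_width: 0.998
```

Call:
apply_moves(
  increments=[1, 0.01, -0.04, 0, 0, 1, 0.02, -0.08, 0, 0, 1, 0.02, -0.12, 0, 0, 1, 0.02, -0.16, 0, 0, 1, 0.02, -0.2, 0, 0],
)

```text
time_s: 2.2
tcp_pos: [0.4469, 0.0515, 0.3258]
orientation: [0.429, 3.11, 0.003]
wrist_force: [-0.3, 0.5, 0.3]
gripper_width: 1.0
```

Call:
apply_moves(
  increments=[1, -0.002, -0.04, 0, 0, 1, -0.004, -0.08, 0, 0, 1, -0.006, -0.093, 0, 0, 1, -0.006, -0.093, 0, 0, 1, -0.006, -0.093, 0, 0],
)

```text
time_s: 2.7
tcp_pos: [0.441, -0.0406, 0.326]
orientation: [0.429, 3.11, 0.004]
wrist_force: [0.6, -0.1, 0.5]
gripper_width: 1.0
```

```bash
python3 - <<'E'
from h import *
st();out=[]
for c in("side","top"):
    im=snap(c);u,v=px(c,[.441,-.0415,.259]).astype(int);print(c,u-60,v-60)
    out.append(cv2.resize(im[v-60:v+60,u-60:u+60,::-1],(400,400),interpolation=cv2.INTER_CUBIC))
    for n in("dial_top","dial_center","grinder"):
        for r in arm.mark_of(c,n)[:1]: print(c,n,round(r["p"],2),np.round(w(c,r["point"]),4))
cv2.imwrite("pics/c.png",np.hstack(out))
E
```

```text
time_s 2.7
joints [-0.199   0.2134  0.2829  1.9203 -0.0725  1.0146  1.4126]
dq [-0.0227  0.0041 -0.0142 -0.0031 -0.0011 -0.0015  0.0025]
tau [ 9.92500e-01 -3.10463e+01  2.13080e+00 -1.87879e+01  1.11600e-01
  7.39000e-02  1.96000e-02]
tcp_pos [ 0.441  -0.0406  0.326 ]
orientation [0.429  3.1096 0.0041]
wrist_force [ 0.5897 -0.136   0.5053]
moment [-0.0564  0.0047  0.0128]
gripper_width 1.0004
side 239 113
side dial_top 0.87 [ 0.4388 -0.0429  0.2592]
side dial_center 0.66 [ 0.4418 -0.0372  0.2408]
side grinder 0.68 [ 0.4361 -0.0395 -0.0045]
top 234 134
top dial_top 0.63 [ 0.4476 -0.0402  0.2599]
top dial_center 0.57 [ 0.4436 -0.0384  0.2445]
top grinder 0.84 [ 0.4488 -0.0397  0.0021]
```

View pics/c.png

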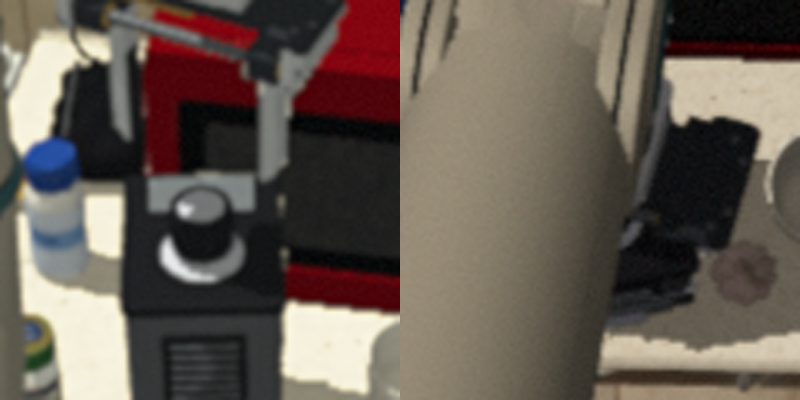

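Call:
apply_moves(
  increments=[1, 0.001, 0, -0.03, 0, 1, 0.001, 0, -0.06, 0, 1, 0.001, 0, -0.079, 0, 1, 0.001, 0, -0.079, 0, 1, 0.001, 0, -0.079, 0],
)

```text
time_s: 3.6
tcp_pos: [0.4422, -0.0409, 0.2471]
orientation: [0.428, 3.11, 0.003]
wrist_force: [0.4, -0.1, 0.7]
gripper_width: 0.996
```

Call:
apply_moves(
  increments=[0.5, 0, 0, 0, 0, 0.3, 0, 0, 0, 0, 0.3, 0, 0, 0, 0, 0.3, 0, 0, 0, 0, 0.3, 0, 0, 0, 0],
)

```text
time_s: 4.1
tcp_pos: [0.4423, -0.0408, 0.2474]
orientation: [0.427, 3.11, 0.003]
wrist_force: [0.1, -0.0, 1.4]
gripper_width: 0.611
```

Call:
apply_moves(
  increments=[0.3, 0, 0, 0, 0, 0.3, 0, 0, 0, 0, 0.3, 0, 0, 0, 0, 0.3, 0, 0, 0, 0, 0.3, 0, 0, 0, 0],
)

```text
time_s: 4.6
tcp_pos: [0.4424, -0.0408, 0.2474]
orientation: [0.428, 3.11, 0.003]
wrist_force: [0.1, 0.3, 0.9]
gripper_width: 0.468
```

```bash
python3 -c "
from h import *
st()"
```

```text
time_s 4.6
joints [-0.1747  0.3124  0.2671  2.0398 -0.1157  0.8003  1.4582]
dq [ 0.0005 -0.0005  0.001  -0.0006 -0.0021  0.0007  0.0004]
tau [ 2.70000e-02 -3.32990e+01  1.93950e+00 -1.56652e+01  1.38000e-02
 -8.70000e-03  2.40000e-03]
tcp_pos [ 0.4424 -0.0408  0.2474]
orientation [4.2750e-01 3.1097e+00 3.0000e-03]
wrist_force [0.0589 0.3336 0.9252]
moment [0.0024 0.051  0.0123]
gripper_width 0.4681
```

Call:
apply_moves(
  increments=[0.3, 0, 0, 0, 0, 0.3, 0, 0, 0, 0, 0.3, 0, 0, 0, 0],
)

```text
time_s: 4.9
tcp_pos: [0.4424, -0.0408, 0.2474]
orientation: [0.427, 3.11, 0.003]
wrist_force: [-0.0, -0.3, 1.0]
gripper_width: 0.465
```

```bash
cat > s.py <<'E'
from h import *
from scipy.spatial.transform import Rotation as Ro
o=arm.get_obs();m=Ro.from_rotvec(o["orientation"]).as_matrix()
print("t",round(o["time_s"],2),"yaw",round(float(np.arctan2(m[1,1],m[0,1])),4),"M",np.round(o["moment"],3),"F",np.round(o["wrist_force"],1),"tau7",round(o["tau"][6],3),"q7",round(o["joints"][6],3),"tcp",np.round(o["tcp_pos"],4),"g",round(o["gripper_width"],3))
E
python3 s.py
```

```text
t 4.9 yaw 1.2976 M [ 0.015  0.006 -0.021] F [-0.  -0.3  1. ] tau7 0.002 q7 1.458 tcp [ 0.4424 -0.0408  0.2474] g 0.465
```

Call:
apply_moves(
  increments=[0.3, 0, 0, 0, -0.02, 0.3, 0, 0, 0, -0.04, 0.3, 0, 0, 0, -0.06],
)

```text
time_s: 5.2
tcp_pos: [0.4423, -0.0409, 0.2474]
orientation: [0.523, 3.095, 0.003]
wrist_force: [-0.3, -0.6, 0.5]
gripper_width: 0.464
```

```bash
python3 s.py
```

```text
t 5.2 yaw 1.2359 M [-0.046  0.059  0.041] F [-0.3 -0.6  0.5] tau7 0.125 q7 1.404 tcp [ 0.4423 -0.0409  0.2474] g 0.464
```

Call:
apply_moves(
  increments=[0.3, 0, 0, 0, -0.02, 0.3, 0, 0, 0, -0.04, 0.3, 0, 0, 0, -0.06],
)

```text
time_s: 5.5
tcp_pos: [0.4423, -0.041, 0.2474]
orientation: [0.618, 3.077, 0.002]
wrist_force: [-0.4, -0.7, 1.1]
gripper_width: 0.464
```

```bash
python3 s.py
```

```text
t 5.5 yaw 1.1747 M [-0.092  0.119  0.263] F [-0.4 -0.7  1.1] tau7 -0.04 q7 1.35 tcp [ 0.4423 -0.041   0.2474] g 0.464
```

Call:
apply_moves(
  increments=[0.3, 0, 0, 0, -0.02, 0.3, 0, 0, 0, -0.04, 0.3, 0, 0, 0, -0.06],
)

```text
time_s: 5.8
tcp_pos: [0.4423, -0.041, 0.2474]
orientation: [0.713, 3.057, 0.002]
wrist_force: [0.7, -0.2, 1.7]
gripper_width: 0.459
```

```bash
python3 s.py
```

```text
t 5.8 yaw 1.1127 M [-0.13   0.103 -0.034] F [ 0.7 -0.2  1.7] tau7 0.165 q7 1.296 tcp [ 0.4423 -0.041   0.2474] g 0.459
```

Call:
apply_moves(
  increments=[0.3, 0, 0, 0, -0.02, 0.3, 0, 0, 0, -0.04, 0.3, 0, 0, 0, -0.06],
)

```text
time_s: 6.1
tcp_pos: [0.4422, -0.0411, 0.2474]
orientation: [0.807, 3.033, 0.002]
wrist_force: [-1.2, -0.4, 2.2]
gripper_width: 0.463
```

```bash
python3 s.py
```

```text
t 6.1 yaw 1.0507 M [-0.169  0.096 -0.008] F [-1.2 -0.4  2.2] tau7 0.173 q7 1.241 tcp [ 0.4422 -0.0411  0.2474] g 0.463
```

Call:
apply_moves(
  increments=[0.3, 0, 0, 0, -0.02, 0.3, 0, 0, 0, -0.04, 0.3, 0, 0, 0, -0.06],
)

```text
time_s: 6.4
tcp_pos: [0.4422, -0.0412, 0.2474]
orientation: [0.9, 3.007, 0.002]
wrist_force: [-0.1, -0.5, 1.9]
gripper_width: 0.466
```

```bash
python3 s.py
```

```text
t 6.4 yaw 0.9889 M [-0.213  0.193  0.021] F [-0.1 -0.5  1.9] tau7 0.174 q7 1.187 tcp [ 0.4422 -0.0412  0.2474] g 0.466
```

Call:
apply_moves(
  increments=[0.3, 0, 0, 0, -0.02, 0.3, 0, 0, 0, -0.04],
)

```text
time_s: 6.6
tcp_pos: [0.4422, -0.0412, 0.2474]
orientation: [0.962, 2.988, 0.001]
wrist_force: [-0.8, -1.4, 0.4]
gripper_width: 0.463
```

```bash
python3 s.py
```

```text
t 6.6 yaw 0.9476 M [-0.213  0.174  0.184] F [-0.8 -1.4  0.4] tau7 0.007 q7 1.151 tcp [ 0.4422 -0.0412  0.2474] g 0.463
```

Call:
apply_moves(
  increments=[0.3, 0, 0, 0, -0.02, 0.3, 0, 0, 0, -0.04],
)

```text
time_s: 6.8
tcp_pos: [0.4422, -0.0412, 0.2474]
orientation: [1.024, 2.967, 0.001]
wrist_force: [-1.1, -0.6, 1.3]
gripper_width: 0.461
```

```bash
python3 s.py
```

```text
t 6.8 yaw 0.9064 M [-0.276  0.183  0.215] F [-1.1 -0.6  1.3] tau7 -0.045 q7 1.115 tcp [ 0.4422 -0.0412  0.2474] g 0.461
```

Call:
apply_moves(
  increments=[0.3, 0, 0, 0, -0.02, 0.3, 0, 0, 0, -0.04],
)

```text
time_s: 7.0
tcp_pos: [0.4421, -0.0412, 0.2474]
orientation: [1.085, 2.945, 0.001]
wrist_force: [-1.1, -1.4, 1.6]
gripper_width: 0.462
```

```bash
python3 s.py
```

```text
t 7.0 yaw 0.8646 M [-0.227  0.152  0.104] F [-1.1 -1.4  1.6] tau7 0.085 q7 1.079 tcp [ 0.4421 -0.0412  0.2474] g 0.462
```

Call:
apply_moves(
  increments=[0.3, 0, 0, 0, -0.02, 0.3, 0, 0, 0, -0.04],
)

```text
time_s: 7.2
tcp_pos: [0.4421, -0.0413, 0.2474]
orientation: [1.148, 2.922, 0.001]
wrist_force: [-0.8, -1.1, 1.4]
gripper_width: 0.461
```

```bash
python3 s.py
```

```text
t 7.2 yaw 0.8222 M [-0.309  0.208  0.016] F [-0.8 -1.1  1.4] tau7 0.178 q7 1.042 tcp [ 0.4421 -0.0413  0.2474] g 0.461
```

Call:
apply_moves(
  increments=[0.3, 0, 0, 0, -0.02, 0.3, 0, 0, 0, -0.04, 0.3, 0, 0, 0, -0.06, 0.3, 0, 0, 0, -0.08],
)

```text
time_s: 7.6
tcp_pos: [0.4421, -0.0413, 0.2474]
orientation: [1.266, 2.872, 0.0]
wrist_force: [-1.5, -0.5, 1.6]
gripper_width: 0.466
```

```bash
python3 s.py
```

```text
t 7.6 yaw 0.7406 M [-0.299  0.24   0.098] F [-1.5 -0.5  1.6] tau7 0.173 q7 0.971 tcp [ 0.4421 -0.0413  0.2474] g 0.466
```

Call:
apply_moves(
  increments=[0.3, 0, 0, 0, -0.01, 0.3, 0, 0, 0, -0.02],
)

```text
time_s: 7.8
tcp_pos: [0.442, -0.0414, 0.2474]
orientation: [1.296, 2.859, 0.0]
wrist_force: [-0.3, 0.2, 1.5]
gripper_width: 0.462
```

```bash
python3 s.py
```

```text
t 7.8 yaw 0.7196 M [-0.226  0.18   0.033] F [-0.3  0.2  1.5] tau7 0.041 q7 0.953 tcp [ 0.442  -0.0414  0.2474] g 0.462
```

Call:
apply_moves(
  increments=[0.3, 0, 0, 0, -0.01, 0.3, 0, 0, 0, -0.02],
)

```text
time_s: 8.0
tcp_pos: [0.442, -0.0414, 0.2474]
orientation: [1.325, 2.846, 0.0]
wrist_force: [0.1, -1.3, 1.0]
gripper_width: 0.458
```

```bash
python3 s.py
```

```text
t 8.0 yaw 0.6991 M [-0.277  0.219  0.162] F [ 0.1 -1.3  1. ] tau7 -0.028 q7 0.935 tcp [ 0.442  -0.0414  0.2474] g 0.458
```

Call:
apply_moves(
  increments=[0.3, 0, 0, 0, -0.01, 0.3, 0, 0, 0, -0.015],
)

```text
time_s: 8.2
tcp_pos: [0.442, -0.0414, 0.2474]
orientation: [1.347, 2.835, -0.0]
wrist_force: [0.2, -0.1, 1.7]
gripper_width: 0.465
```

```bash
python3 s.py
```

```text
t 8.2 yaw 0.6838 M [-0.319  0.247  0.18 ] F [ 0.2 -0.1  1.7] tau7 -0.153 q7 0.922 tcp [ 0.442  -0.0414  0.2474] g 0.465
```

Call:
apply_moves(
  increments=[0.3, 0, 0, 0, -0.01, 0.3, 0, 0, 0, -0.015],
)

```text
time_s: 8.4
tcp_pos: [0.442, -0.0414, 0.2474]
orientation: [1.369, 2.825, -0.0]
wrist_force: [-1.5, -1.2, 2.3]
gripper_width: 0.462
```

```bash
python3 s.py
```

```text
t 8.4 yaw 0.6685 M [-0.287  0.24   0.211] F [-1.5 -1.2  2.3] tau7 -0.184 q7 0.908 tcp [ 0.442  -0.0414  0.2474] g 0.462
```

Call:
apply_moves(
  increments=[0.3, 0, 0, 0, -0.01, 0.3, 0, 0, 0, -0.015],
)

```text
time_s: 8.6
tcp_pos: [0.442, -0.0414, 0.2474]
orientation: [1.39, 2.815, -0.001]
wrist_force: [-1.4, -1.7, 1.4]
gripper_width: 0.463
```

```bash
python3 s.py
```

```text
t 8.6 yaw 0.6536 M [-0.357  0.229  0.414] F [-1.4 -1.7  1.4] tau7 -0.409 q7 0.895 tcp [ 0.442  -0.0414  0.2474] g 0.463
```

Call:
apply_moves(
  increments=[0.3, 0, 0, 0, -0.01],
)

```text
time_s: 8.7
tcp_pos: [0.442, -0.0414, 0.2474]
orientation: [1.403, 2.808, -0.001]
wrist_force: [-1.2, -1.2, 2.2]
gripper_width: 0.46
```

```bash
python3 s.py
```

```text
t 8.7 yaw 0.644 M [-0.335  0.202  0.559] F [-1.2 -1.2  2.2] tau7 -0.496 q7 0.886 tcp [ 0.442  -0.0414  0.2474] g 0.46
```

Call:
apply_moves(
  increments=[0.3, 0, 0, 0, 0.03, 0.3, 0, 0, 0, 0.06, 0.3, 0, 0, 0, 0.09, 0.3, 0, 0, 0, 0.12, 0.3, 0, 0, 0, 0.15],
)

```text
time_s: 9.2
tcp_pos: [0.4421, -0.0413, 0.2474]
orientation: [1.186, 2.906, -0.0]
wrist_force: [-0.7, -0.8, 1.1]
gripper_width: 0.465
```

```bash
python3 s.py
```

```text
t 9.2 yaw 0.7962 M [-0.218  0.06   0.009] F [-0.7 -0.8  1.1] tau7 -0.269 q7 1.018 tcp [ 0.4421 -0.0413  0.2474] g 0.465
```

Call:
apply_moves(
  increments=[0.3, 0, 0, 0, 0.03, 0.3, 0, 0, 0, 0.06, 0.3, 0, 0, 0, 0.09, 0.3, 0, 0, 0, 0.12, 0.3, 0, 0, 0, 0.15],
)

```text
time_s: 9.7
tcp_pos: [0.4422, -0.0412, 0.2474]
orientation: [0.961, 2.988, 0.001]
wrist_force: [0.5, 0.1, 1.1]
gripper_width: 0.462
```

```bash
python3 s.py
```

```text
t 9.7 yaw 0.9486 M [-0.091  0.043 -0.036] F [0.5 0.1 1.1] tau7 -0.268 q7 1.151 tcp [ 0.4422 -0.0412  0.2474] g 0.462
```

Call:
apply_moves(
  increments=[0.3, 0, 0, 0, 0.025, 0.3, 0, 0, 0, 0.05],
)

```text
time_s: 9.9
tcp_pos: [0.4422, -0.0411, 0.2474]
orientation: [0.883, 3.012, 0.001]
wrist_force: [-0.5, 0.1, 0.6]
gripper_width: 0.468
```

```bash
python3 s.py
```

```text
t 9.9 yaw 1.0007 M [-0.083  0.06  -0.119] F [-0.5  0.1  0.6] tau7 -0.115 q7 1.197 tcp [ 0.4422 -0.0411  0.2474] g 0.468
```

Call:
apply_moves(
  increments=[0.3, 0, 0, 0, 0.025, 0.3, 0, 0, 0, 0.05],
)

```text
time_s: 10.1
tcp_pos: [0.4422, -0.0411, 0.2474]
orientation: [0.805, 3.034, 0.001]
wrist_force: [-0.2, -0.7, 1.0]
gripper_width: 0.463
```

```bash
python3 s.py
```

```text
t 10.1 yaw 1.0522 M [-0.033  0.022 -0.235] F [-0.2 -0.7  1. ] tau7 0.01 q7 1.242 tcp [ 0.4422 -0.0411  0.2474] g 0.463
```

Call:
apply_moves(
  increments=[0.3, 0, 0, 0, 0.025, 0.3, 0, 0, 0, 0.05],
)

```text
time_s: 10.3
tcp_pos: [0.4423, -0.041, 0.2474]
orientation: [0.725, 3.054, 0.002]
wrist_force: [0.0, -0.0, 0.5]
gripper_width: 0.46
```

```bash
python3 s.py
```

```text
t 10.3 yaw 1.1044 M [-0.073  0.011 -0.074] F [ 0.  -0.   0.5] tau7 -0.138 q7 1.288 tcp [ 0.4423 -0.041   0.2474] g 0.46
```

Call:
apply_moves(
  increments=[0.3, 0, 0, 0, 0.025, 0.3, 0, 0, 0, 0.05],
)

```text
time_s: 10.5
tcp_pos: [0.4423, -0.041, 0.2474]
orientation: [0.645, 3.072, 0.002]
wrist_force: [-1.3, -0.4, 1.6]
gripper_width: 0.465
```

```bash
python3 s.py
```

```text
t 10.5 yaw 1.157 M [-0.032 -0.003 -0.034] F [-1.3 -0.4  1.6] tau7 -0.222 q7 1.334 tcp [ 0.4423 -0.041   0.2474] g 0.465
```

Call:
apply_moves(
  increments=[0.3, 0, 0, 0, 0.025, 0.3, 0, 0, 0, 0.05],
)

```text
time_s: 10.7
tcp_pos: [0.4423, -0.0409, 0.2474]
orientation: [0.564, 3.087, 0.002]
wrist_force: [-0.1, 0.5, 0.3]
gripper_width: 0.462
```

```bash
python3 s.py
```

```text
t 10.7 yaw 1.2095 M [-0.005 -0.051 -0.023] F [-0.1  0.5  0.3] tau7 -0.209 q7 1.38 tcp [ 0.4423 -0.0409  0.2474] g 0.462
```

Call:
apply_moves(
  increments=[0.3, 0, 0, 0, 0.025, 0.3, 0, 0, 0, 0.05],
)

```text
time_s: 10.9
tcp_pos: [0.4423, -0.0408, 0.2474]
orientation: [0.483, 3.101, 0.002]
wrist_force: [0.4, -0.3, 0.5]
gripper_width: 0.465
```

```bash
python3 s.py
```

```text
t 10.9 yaw 1.2615 M [ 0.064  0.016 -0.035] F [ 0.4 -0.3  0.5] tau7 -0.125 q7 1.425 tcp [ 0.4423 -0.0408  0.2474] g 0.465
```

Call:
apply_moves(
  increments=[0.3, 0, 0, 0, 0.025, 0.3, 0, 0, 0, 0.05],
)

```text
time_s: 11.1
tcp_pos: [0.4424, -0.0408, 0.2474]
orientation: [0.403, 3.113, 0.002]
wrist_force: [0.3, -0.2, 0.8]
gripper_width: 0.465
```

```bash
python3 s.py
```

```text
t 11.1 yaw 1.3131 M [ 0.087 -0.036 -0.261] F [ 0.3 -0.2  0.8] tau7 0.009 q7 1.471 tcp [ 0.4424 -0.0408  0.2474] g 0.465
```

Call:
apply_moves(
  increments=[0.3, 0, 0, 0, 0.025, 0.3, 0, 0, 0, 0.05],
)

```text
time_s: 11.3
tcp_pos: [0.4424, -0.0407, 0.2474]
orientation: [0.322, 3.122, 0.003]
wrist_force: [0.2, 0.2, 0.1]
gripper_width: 0.464
```

```bash
python3 s.py
```

```text
t 11.3 yaw 1.3653 M [ 0.101  0.048 -0.122] F [0.2 0.2 0.1] tau7 -0.134 q7 1.517 tcp [ 0.4424 -0.0407  0.2474] g 0.464
```

Call:
apply_moves(
  increments=[0.3, 0, 0, 0, 0.025, 0.3, 0, 0, 0, 0.05],
)

```text
time_s: 11.5
tcp_pos: [0.4424, -0.0407, 0.2474]
orientation: [0.24, 3.13, 0.003]
wrist_force: [0.2, -0.0, 0.8]
gripper_width: 0.464
```

```bash
python3 s.py
```

```text
t 11.5 yaw 1.418 M [0.02  0.049 0.037] F [ 0.2 -0.   0.8] tau7 -0.224 q7 1.563 tcp [ 0.4424 -0.0407  0.2474] g 0.464
```

Call:
apply_moves(
  increments=[0.3, 0, 0, 0, 0.025, 0.3, 0, 0, 0, 0.05],
)

```text
time_s: 11.7
tcp_pos: [0.4424, -0.0406, 0.2474]
orientation: [0.158, 3.135, 0.003]
wrist_force: [-0.4, 0.7, -0.2]
gripper_width: 0.467
```

```bash
python3 s.py
```

```text
t 11.7 yaw 1.4704 M [0.109 0.009 0.023] F [-0.4  0.7 -0.2] tau7 -0.209 q7 1.61 tcp [ 0.4424 -0.0406  0.2474] g 0.467
```

Call:
apply_moves(
  increments=[0.3, 0, 0, 0, 0.025, 0.3, 0, 0, 0, 0.05],
)

```text
time_s: 11.9
tcp_pos: [0.4424, -0.0406, 0.2474]
orientation: [0.076, 3.138, 0.003]
wrist_force: [-0.4, 0.7, 1.4]
gripper_width: 0.468
```

```bash
python3 s.py
```

```text
t 11.9 yaw 1.5224 M [ 0.146 -0.003 -0.109] F [-0.4  0.7  1.4] tau7 -0.13 q7 1.656 tcp [ 0.4424 -0.0406  0.2474] g 0.468
```

Call:
apply_moves(
  increments=[0.3, 0, 0, 0, 0.025, 0.3, 0, 0, 0, 0.05],
)

```text
time_s: 12.1
tcp_pos: [0.4424, -0.0405, 0.2474]
orientation: [-0.005, 3.139, 0.004]
wrist_force: [-0.6, 0.9, 0.4]
gripper_width: 0.461
```

```bash
python3 s.py
```

```text
t 12.1 yaw 1.574 M [ 0.193 -0.034 -0.22 ] F [-0.6  0.9  0.4] tau7 0.009 q7 1.702 tcp [ 0.4424 -0.0405  0.2474] g 0.461
```

Call:
apply_moves(
  increments=[0.3, 0, 0, 0, 0.025, 0.3, 0, 0, 0, 0.05],
)

```text
time_s: 12.3
tcp_pos: [0.4424, -0.0405, 0.2474]
orientation: [-0.087, 3.138, 0.004]
wrist_force: [0.5, 0.4, 0.5]
gripper_width: 0.462
```

```bash
python3 s.py
```

```text
t 12.3 yaw 1.6262 M [ 0.261 -0.055 -0.062] F [0.5 0.4 0.5] tau7 -0.13 q7 1.748 tcp [ 0.4424 -0.0405  0.2474] g 0.462
```

Call:
apply_moves(
  increments=[0.3, 0, 0, 0, 0.025, 0.3, 0, 0, 0, 0.05],
)

```text
time_s: 12.5
tcp_pos: [0.4424, -0.0404, 0.2474]
orientation: [-0.17, 3.134, 0.004]
wrist_force: [0.3, 1.5, 0.0]
gripper_width: 0.458
```

```bash
python3 s.py
```

```text
t 12.5 yaw 1.6789 M [ 0.218 -0.025 -0.036] F [0.3 1.5 0. ] tau7 -0.225 q7 1.794 tcp [ 0.4424 -0.0404  0.2474] g 0.458
```

Three clicks passed (near 1.11, 1.37, 1.63 as predicted). Two more, to yaw about 2.20.

Call:
apply_moves(
  increments=[0.3, 0, 0, 0, 0.025, 0.3, 0, 0, 0, 0.05, 0.3, 0, 0, 0, 0.075, 0.3, 0, 0, 0, 0.1],
)

```text
time_s: 12.9
tcp_pos: [0.4424, -0.0403, 0.2474]
orientation: [-0.329, 3.122, 0.005]
wrist_force: [0.1, 0.3, 0.7]
gripper_width: 0.461
```

```bash
python3 s.py
```

```text
t 12.9 yaw 1.7809 M [ 0.3    0.042 -0.042] F [0.1 0.3 0.7] tau7 -0.155 q7 1.885 tcp [ 0.4424 -0.0403  0.2474] g 0.461
```

Call:
apply_moves(
  increments=[0.3, 0, 0, 0, 0.025, 0.3, 0, 0, 0, 0.05],
)

```text
time_s: 13.1
tcp_pos: [0.4423, -0.0402, 0.2474]
orientation: [-0.41, 3.112, 0.005]
wrist_force: [0.8, 1.5, 0.8]
gripper_width: 0.459
```

```bash
python3 s.py
```

```text
t 13.1 yaw 1.8325 M [ 0.321  0.028 -0.224] F [0.8 1.5 0.8] tau7 0.007 q7 1.931 tcp [ 0.4423 -0.0402  0.2474] g 0.459
```

Call:
apply_moves(
  increments=[0.3, 0, 0, 0, 0.025, 0.3, 0, 0, 0, 0.05],
)

```text
time_s: 13.3
tcp_pos: [0.4424, -0.0402, 0.2474]
orientation: [-0.491, 3.101, 0.005]
wrist_force: [-0.9, 0.8, 0.9]
gripper_width: 0.458
```

```bash
python3 s.py
```

```text
t 13.3 yaw 1.8846 M [ 0.383  0.014 -0.053] F [-0.9  0.8  0.9] tau7 -0.114 q7 1.977 tcp [ 0.4424 -0.0402  0.2474] g 0.458
```

Call:
apply_moves(
  increments=[0.3, 0, 0, 0, 0.025, 0.3, 0, 0, 0, 0.05],
)

```text
time_s: 13.5
tcp_pos: [0.4423, -0.0401, 0.2474]
orientation: [-0.572, 3.087, 0.005]
wrist_force: [-0.3, 1.8, 0.5]
gripper_width: 0.463
```

```bash
python3 s.py
```

```text
t 13.5 yaw 1.9373 M [0.358 0.063 0.069] F [-0.3  1.8  0.5] tau7 -0.226 q7 2.023 tcp [ 0.4423 -0.0401  0.2474] g 0.463
```

Call:
apply_moves(
  increments=[0.3, 0, 0, 0, 0.025, 0.3, 0, 0, 0, 0.05, 0.3, 0, 0, 0, 0.075],
)

```text
time_s: 13.8
tcp_pos: [0.4423, -0.0401, 0.2474]
orientation: [-0.691, 3.063, 0.005]
wrist_force: [0.2, 1.3, 1.4]
gripper_width: 0.463
```

```bash
python3 s.py
```

```text
t 13.8 yaw 2.0145 M [0.42  0.011 0.028] F [0.2 1.3 1.4] tau7 -0.222 q7 2.092 tcp [ 0.4423 -0.0401  0.2474] g 0.463
```

Call:
apply_moves(
  increments=[0.3, 0, 0, 0, 0.025, 0.3, 0, 0, 0, 0.05],
)

```text
time_s: 14.0
tcp_pos: [0.4423, -0.04, 0.2474]
orientation: [-0.77, 3.044, 0.006]
wrist_force: [0.0, 2.5, 1.5]
gripper_width: 0.464
```

```bash
python3 s.py
```

```text
t 14.0 yaw 2.0663 M [ 0.448  0.085 -0.172] F [0.  2.5 1.5] tau7 -0.048 q7 2.138 tcp [ 0.4423 -0.04    0.2474] g 0.464
```

Call:
apply_moves(
  increments=[0.3, 0, 0, 0, 0.02, 0.3, 0, 0, 0, 0.04],
)

```text
time_s: 14.2
tcp_pos: [0.4422, -0.04, 0.2474]
orientation: [-0.833, 3.027, 0.006]
wrist_force: [0.3, 2.6, 0.7]
gripper_width: 0.463
```

```bash
python3 s.py
```

```text
t 14.2 yaw 2.1075 M [ 0.441  0.077 -0.246] F [0.3 2.6 0.7] tau7 0.049 q7 2.175 tcp [ 0.4422 -0.04    0.2474] g 0.463
```

Call:
apply_moves(
  increments=[0.3, 0, 0, 0, 0.025, 0.3, 0, 0, 0, 0.05],
)

```text
time_s: 14.4
tcp_pos: [0.4422, -0.0399, 0.2474]
orientation: [-0.912, 3.005, 0.006]
wrist_force: [-0.3, 1.4, 1.0]
gripper_width: 0.465
```

```bash
python3 s.py
```

```text
t 14.4 yaw 2.16 M [ 0.459  0.073 -0.017] F [-0.3  1.4  1. ] tau7 -0.189 q7 2.221 tcp [ 0.4422 -0.0399  0.2474] g 0.465
```

Call:
apply_moves(
  increments=[0.3, 0, 0, 0, 0.025, 0.3, 0, 0, 0, 0.05],
)

```text
time_s: 14.6
tcp_pos: [0.4422, -0.0398, 0.2474]
orientation: [-0.99, 2.98, 0.006]
wrist_force: [-0.6, 1.6, 1.1]
gripper_width: 0.468
```

```bash
python3 s.py
```

```text
t 14.6 yaw 2.2126 M [0.454 0.14  0.009] F [-0.6  1.6  1.1] tau7 -0.208 q7 2.268 tcp [ 0.4422 -0.0398  0.2474] g 0.468
```

Call:
apply_moves(
  increments=[0.3, 0, 0, 0, 0.01, 0.3, 0, 0, 0, 0.02, 0.3, 0, 0, 0, 0.02, 0.3, 0, 0, 0, 0.02],
)

```text
time_s: 15.0
tcp_pos: [0.4422, -0.0399, 0.2474]
orientation: [-1.02, 2.97, 0.006]
wrist_force: [-0.1, 2.1, 1.0]
gripper_width: 0.464
```

```bash
python3 s.py
```

```text
t 15.0 yaw 2.2326 M [0.459 0.128 0.027] F [-0.1  2.1  1. ] tau7 0.003 q7 2.285 tcp [ 0.4422 -0.0399  0.2474] g 0.464
```

Call:
apply_moves(
  increments=[0.8, 0, 0, 0, 0, 0.8, 0, 0, 0, 0, 0.8, 0, 0, 0, 0, 0.8, 0, 0, 0, 0, 0.8, 0, 0, 0, 0],
)

```text
time_s: 15.5
tcp_pos: [0.4422, -0.04, 0.2474]
orientation: [-1.02, 2.97, 0.006]
wrist_force: [0.3, 0.2, -0.5]
gripper_width: 0.796
```

Call:
apply_moves(
  increments=[0.8, 0, 0, 0.01, 0, 0.8, 0, 0, 0.03, 0, 0.8, 0, 0, 0.06, 0, 0.8, 0, 0, 0.09, 0, 0.8, 0, 0, 0.12, 0],
)

```text
time_s: 16.0
tcp_pos: [0.442, -0.04, 0.3694]
orientation: [-1.02, 2.969, 0.006]
wrist_force: [0.8, 0.6, 1.0]
gripper_width: 0.8
```

Call:
apply_moves(
  increments=[0.8, 0, 0, 0.01, 0, 0.8, 0, 0, 0.01, 0, 0.8, 0, 0, 0.01, 0],
)

```text
time_s: 16.3
tcp_pos: [0.4417, -0.04, 0.3793]
orientation: [-1.02, 2.969, 0.006]
wrist_force: [-0.6, -0.1, -1.1]
gripper_width: 0.799
```

```bash
python3 - <<'E'
from h import *
import s
out=[]
for c in("side","top"):
    im=snap(c);out.append(im)
    for n in("mug","spice_jar","garlic"):
        for r in arm.mark_of(c,n)[:1]: print(c,n,round(r["p"],2),np.round(w(c,r["point"]),4))
cv2.imwrite("pics/d.png",cv2.resize(np.vstack([o[80:320,180:440] for o in out])[:,:,::-1],(520,600)))
E
```

```text
t 16.3 yaw 2.2324 M [0.021 0.059 0.07 ] F [-0.6 -0.1 -1.1] tau7 -0.0 q7 2.275 tcp [ 0.4417 -0.04    0.3793] g 0.799
side mug 0.84 [ 0.4787 -0.2191 -0.0006]
side spice_jar 0.64 [ 0.4435  0.1032 -0.003 ]
side garlic 0.78 [ 0.4238 -0.1435 -0.0045]
top mug 0.71 [ 0.481  -0.2208 -0.0014]
top garlic 0.72 [ 0.4275 -0.1408  0.001 ]
```

View pics/d.png

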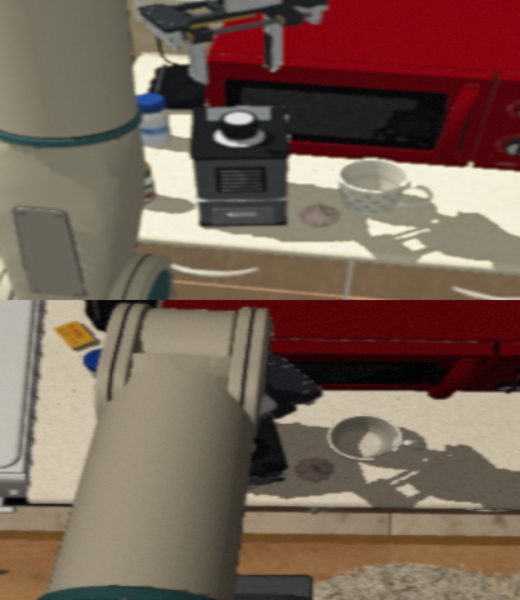

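The gripper is clear above the dial (dial at about (240,125) in the upper half). The mug at (370,185), the garlic at (320,215) and the jar, partly hidden at (150,180), all stand where they were.

```bash
python3 -c "
from cell import arm
print(arm.hand_in())"
```

```text
the job is handed in; nothing more can be done
None
```

The dial is set five clicks open from its end stop. The job is handed in, with about 16 s used before hand-in.

- **Closing:** I turned the dial clockwise past two clicks to the stop. The torque there rose without a click to about 0.56 N m at most, which is about 12 N on the pin, under the 20 N limit.
- **Opening:** I took up the free play and turned back anticlockwise. Five separate torque humps of about 0.22–0.26 N m came, with crests near tool angles 1.11, 1.37, 1.63, 1.90 and 2.16 rad, 0.262 rad apart as expected. I stopped just past the fifth crest, where the torque was about zero, so the dial hung in its free play.
- **Letting go:** I opened the fingers and lifted straight up about 13 cm. The wrist force then read about 1 N, so nothing is touching.
- **Bystanders:** Last sightings of the mug, spice jar and garlic agree with the first ones within about 5 mm, close to the detector's own error. The top camera did not report the jar at the end because the arm hides it; the side camera saw it in place.
- **Not checked:** The setting rests on the click count alone, because the burr position cannot be seen.

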